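# Load the carrier dryer and start it

## Task

Push the selector knob in and turn it one position clockwise, from off (white dot) to load (yellow dot), and let it spring out. Then stand every sample carrier on edge in the blue rack, handle up, one per slot and fully down (any slot), push the rack fully home towards the teal blower, and last push the selector in again and turn it on to run (green dot), letting it spring out. Leave the other things on the bench where they are.

Things in the scene. Friction and masses are not known exactly. Their poses are not given: they have to be found in the camera images.
- sel_grip (a point): Push-to-turn selector on the white control box (130 x 130 x 60 mm, at the right). Red bar grip 56 x 18 mm, 28 mm tall, on a black disc 68 mm across. Point on the knob's vertical axis, 16 mm above the disc, 12 mm below the bar's top, 100 mm above the bench when the knob is out. x runs along the bar to the end with the white pointer stripe, z up; turns and sinks with the knob.
- sel_turn (a joint): Selector angle, rad, growing clockwise seen from above: 0 = off (white dot; the start), 1.047 = load (yellow dot), 2.094 = run (green dot). Locked while out (about 2 degrees of play); pushed down 11 mm or more it turns freely. Let go within about 10 degrees of a position, it centres itself and springs out.
- sel_push (a joint): How far the selector knob is pushed down, m: 0 = out (locked), 0.013 = bottom stop. Spring: about 6 N at the start of the travel, 11 N at the bottom.
- rack (a joint): Slide of the blue slotted rack in the white drying station at the left, m: near 0 = pulled out towards the robot, 0.08 = fully home (end stop, by the teal blower). Slides along the slots' x axis, away from the robot; friction about 4 N, stays where it is left.
- rack_post (a point): Steel post, 18 mm across, with a black cap 28 mm across and 20 mm tall, at the robot's end of the sliding rack, for pushing it. Point on the post's axis at the top of the cap, 122 mm above the bench, 69 mm before slot1. Moves with the rack; x = the way the rack slides home.
- slot1 (a point): Slot 1 of 4 in the blue rack (slot1 nearest the post, pitch 34 mm along x). Point at the middle of the slot's floor, 30 mm above the bench. x = the way the rack slides home, y along the slot, z up. 16 mm wide, 90 mm long, between dividers 45 mm tall plus a 9 mm roof-shaped lead-in; side lips 12 mm tall end it 49 mm either side. The blower (160 mm tall) is 150 mm past slot4 while out.
- slot2 (a point): Slot 2 of 4 in the blue rack (slot1 nearest the post, pitch 34 mm along x). Point at the middle of the slot's floor, 30 mm above the bench. x = the way the rack slides home, y along the slot, z up. 16 mm wide, 90 mm long, between dividers 45 mm tall plus a 9 mm roof-shaped lead-in; side lips 12 mm tall end it 49 mm either side. The blower (160 mm tall) is 150 mm past slot4 while out.
- slot3 (a point): Slot 3 of 4 in the blue rack (slot1 nearest the post, pitch 34 mm along x). Point at the middle of the slot's floor, 30 mm above the bench. x = the way the rack slides home, y along the slot, z up. 16 mm wide, 90 mm long, between dividers 45 mm tall plus a 9 mm roof-shaped lead-in; side lips 12 mm tall end it 49 mm either side. The blower (160 mm tall) is 150 mm past slot4 while out.
- slot4 (a point): Slot 4 of 4 in the blue rack (slot1 nearest the post, pitch 34 mm along x). Point at the middle of the slot's floor, 30 mm above the bench. x = the way the rack slides home, y along the slot, z up. 16 mm wide, 90 mm long, between dividers 45 mm tall plus a 9 mm roof-shaped lead-in; side lips 12 mm tall end it 49 mm either side. The blower (160 mm tall) is 150 mm past slot4 while out.
- carrier1: Sample carrier (2 to 4 present): pale plate 90 (x) x 80 (y) x 10 mm (z), 0.15 kg, lying flat at the start. Origin: centre of its underside; x to the edge with the orange handle, z up when lying. In a slot x points up, either face to either side, origin 45 mm above the slot floor. Handle hinge line (along y): 52 mm along x, 5 mm along z; turns easily, so a lifted carrier hangs vertically in about 1 s.
- carrier1_grip (a point): Middle of the orange handle of carrier1, 30 mm from its hinge line: a paddle 40 mm wide (its y), 8 mm thick (its x), reaching 45 mm from the hinge (its z, outwards from the hinge). At the start it stands straight up, this point 35 mm above the bench. It stays at the angle at which it is left unless pushed.
- carrier2: Sample carrier (2 to 4 present): pale plate 90 (x) x 80 (y) x 10 mm (z), 0.15 kg, lying flat at the start. Origin: centre of its underside; x to the edge with the orange handle, z up when lying. In a slot x points up, either face to either side, origin 45 mm above the slot floor. Handle hinge line (along y): 52 mm along x, 5 mm along z; turns easily, so a lifted carrier hangs vertically in about 1 s.
- carrier2_grip (a point): Middle of the orange handle of carrier2, 30 mm from its hinge line: a paddle 40 mm wide (its y), 8 mm thick (its x), reaching 45 mm from the hinge (its z, outwards from the hinge). At the start it stands straight up, this point 35 mm above the bench. It stays at the angle at which it is left unless pushed.
- carrier3: Sample carrier (2 to 4 present): pale plate 90 (x) x 80 (y) x 10 mm (z), 0.15 kg, lying flat at the start. Origin: centre of its underside; x to the edge with the orange handle, z up when lying. In a slot x points up, either face to either side, origin 45 mm above the slot floor. Handle hinge line (along y): 52 mm along x, 5 mm along z; turns easily, so a lifted carrier hangs vertically in about 1 s.
- carrier3_grip (a point): Middle of the orange handle of carrier3, 30 mm from its hinge line: a paddle 40 mm wide (its y), 8 mm thick (its x), reaching 45 mm from the hinge (its z, outwards from the hinge). At the start it stands straight up, this point 35 mm above the bench. It stays at the angle at which it is left unless pushed.
- carrier4: Sample carrier (2 to 4 present): pale plate 90 (x) x 80 (y) x 10 mm (z), 0.15 kg, lying flat at the start. Origin: centre of its underside; x to the edge with the orange handle, z up when lying. In a slot x points up, either face to either side, origin 45 mm above the slot floor. Handle hinge line (along y): 52 mm along x, 5 mm along z; turns easily, so a lifted carrier hangs vertically in about 1 s.
- carrier4_grip (a point): Middle of the orange handle of carrier4, 30 mm from its hinge line: a paddle 40 mm wide (its y), 8 mm thick (its x), reaching 45 mm from the hinge (its z, outwards from the hinge). At the start it stands straight up, this point 35 mm above the bench. It stays at the angle at which it is left unless pushed.
- weight: Bystander to leave alone: polished steel calibration weight, 36 mm across and 30 mm tall, amid the carriers. Origin at the centre of its underside.
- tipbox: Bystander to leave alone: yellow box 80 x 120 x 55 mm at the back. Origin at the centre of its underside.
- bottle: Bystander to leave alone: amber bottle, 60 mm across and 160 mm tall, at the right. Origin at the centre of its underside.
- beaker: Bystander to leave alone: glass beaker 66 mm across, 85 mm tall, at the left. Origin at the centre of its underside.
- timer: Bystander to leave alone: white box 60 x 90 x 30 mm near the robot. Origin at the centre of its underside.
- marker: Bystander to leave alone: green marker 120 mm long lying near the robot. Origin at the centre of its underside.
- dishes: Bystander to leave alone: clear stack of dishes 90 mm across, 50 mm tall, left of the station. Origin at the centre of its underside.
Mind the look-alikes: they are no part of the job. What is shaped like the part that bears sel_grip but orange is not meant.

How it is judged (in metres and radians):
On the way, in this order (a step that is already met when the one before it is completed fails the run):
1. selector at load and sprung out (value of joint sel_turn between 0.927 and 1.167 rad and value of joint sel_push below 0.003 m), for 0.2 s.
2. every carrier stands in a slot (angle between each of carrier1, carrier2, carrier3, carrier4's own x axis and vertical below 0.25 rad and z of carrier1 in the frame of slot1 between 0.036 and 0.054 m and x of carrier1 in the frame of slot1 between -0.025 and 0.127 m and y of carrier1 in the frame of slot1 between -0.02 and 0.02 m and z of carrier2 in the frame of slot1 between 0.036 and 0.054 m and x of carrier2 in the frame of slot1 between -0.025 and 0.127 m and y of carrier2 in the frame of slot1 between -0.02 and 0.02 m and z of carrier3 in the frame of slot1 between 0.036 and 0.054 m and x of carrier3 in the frame of slot1 between -0.025 and 0.127 m and y of carrier3 in the frame of slot1 between -0.02 and 0.02 m and z of carrier4 in the frame of slot1 between 0.036 and 0.054 m and x of carrier4 in the frame of slot1 between -0.025 and 0.127 m and y of carrier4 in the frame of slot1 between -0.02 and 0.02 m), for 0.3 s.
3. rack pushed home with the carriers in it (all of step 2 and value of joint rack above 0.074 m), for 0.2 s.
4. selector at run and sprung out (value of joint sel_turn between 1.974 and 2.214 rad and value of joint sel_push below 0.003 m), for 0.2 s.
At the end, for the whole second after the job is handed in: Every carrier present stands in a slot, handle edge up (0.25 rad), centre 36 to 54 mm above the slot floor, within 20 mm of the slot's middle along it, at rest; the rack within 6 mm of its home stop; the selector within 0.12 rad of run and sprung out (under 3 mm) (all of step 3 and all of step 4 and linear speed of each of carrier1, carrier2, carrier3, carrier4 below 0.06 m/s); the robot touches nothing.
It fails at once if one of the other things on the bench is shoved more than 6 cm away (distance of any of weight, tipbox, bottle, beaker, timer, marker, dishes from where it was at the start of the episode above 0.06 m).
Of carrier1, carrier2, carrier3, carrier4 only 2 to 4 are there at a start; the rules pass over those that are not, and their reading is None.
At some moment in a run one of carrier1, carrier2, carrier3, carrier4 may be knocked a few centimetres aside while the robot is not near it.
It also fails if it takes over 210 s, if anything falls off the work surface, if the arm or the gripper's body presses on something with over 40 N, if the wrist force passes 120 N, or if a joint passes its speed limit or range.

## Robot

A 6-joint arm with a two-finger parallel gripper is mounted at the origin on the work surface. World frame = base frame: x ahead of the robot, y to its left, z up, the work surface at z = 0. Lengths are in m, angles in degrees, forces in N, time in s.
With the tool pointing down it reaches from about 0.4 to 0.825 m from the base axis. Payload 7 kg.
Tool frame: the origin (TCP) lies between the finger pads; the fingertips stand 22 mm ahead of it and the grasp point (between the pads) lies 3 mm ahead of it; z points along the fingers, y is the direction in which the jaws open and shut (so a half turn about z gives the same grasp; the last joint's range is limited). The gripper opens to 88 mm and grips with 3 to 60 N. Pads are 19 mm wide; open, the fingers measure 130 mm over their backs; the gripper's body (78 mm by 193 mm) begins 47 mm behind the grasp point.
Start: joints at [85.147, 20.546, 0.682, 0, -70.136, -16.507], TCP at [0.246, 0.629, 0.249] pointing down, gripper open.
Joint ranges: [-176.03, 176.03], [-82.01, 121.73], [-58.28, 71.71], [-173.87, 95.51], [-174.79, -0.11], [-173.66, 173.66]. Speed limits (degrees/s): [136.94, 136.94, 172.46, 180, 180, 180].

## Interface

Orientations are given as [roll, pitch, yaw] about the fixed x, y, z axes, in that order (R = Rz(yaw) Ry(pitch) Rx(roll)).
In Python, from plant import telemetry, cams, r gives the robot as it stands.
- The arm moves only by the tool carry_out, never from a script. Its argument "commands" is one flat list of numbers, 5 for each row, row after row: the shift along the world's x, y, z as a fraction of full scale, then the turn about the world's z as a fraction of full scale, then the gripper's target within -1 to 1 (shut at 1, half-way at 0, fully open at -1). In form: [x, y, z, turn, claw, x, y, z, turn, claw, ...]. A call has 1 to 8 rows; each row shifts and turns the commanded pose from where the row before left it; what a row does not reach is not made up. Full scale, the value 1, is 0.04 m for a shift and 4 degrees for a turn. A row lasts 1/10 s, in which the tool goes at most 50 mm and 8.59 degrees, less where a joint would pass 70% of its speed; a pose out of reach is approached as far as the arm can. A call with a number of a shift or a turn outside -1 to 1 is refused whole. A call with a gripper value outside its range is refused whole. The fingers move at their own pace and stop on an object; "grip_force" is the grip in N (left out, the last holds). Time passes only in rows, so rows that do not move let the fingers close. It gives the time, the measured TCP pose, the force and the opening at its end, in the units of the state.
- telemetry.get_state(): the state, without advancing time (a new reading comes with each control period).
- cams.capture(name): name is "side" or "top" or "wrist"; returns a dict with "frame" (420x560x3 uint8, red, green, blue), "camera_matrix" (3x3 intrinsics, pixels), "camera_from_world" (4x4, takes a point from world to camera coordinates); the wrist camera has in their place "mount" (4x4, takes a point from camera to tool coordinates, whose origin is the TCP and whose axes are the flange's). Camera axes: x right, y down, z forward; pixel columns grow to the right and rows downward; lengths in m; the calibration is good to about 2 mm. A picture is of the moment at which its call begins: read the wrist's pose just before it. There is no depth.
- r.close_job(): hands the job in, once; it reports no verdict.
The state is a dict: "time_s": time; "joints": joint angles; "qd": joint speeds; "joint_torque": joint torques, N m; "tcp_pos": TCP position; "eef_rot": TCP orientation; "contact_force": force on the tool from outside, world axes, zero at the start; "moment": the same for the moment, N m; "gripper_width": finger opening in m.
Only numpy, scipy, OpenCV 4.12 (cv2) and the standard library are available. Lean on these libraries where they do the work, as an engineer would, in place of code of your own. Each camera call takes 0.05 s, during which the arm holds its last target. There are 200 camera calls.

## Working session

There is one attempt and no reset: what is moved stays moved. The work goes in short steps, Python scripts to look and compute and a tool call to move; the robot and the scene stay as the last step left them, time stands still between calls to the robot, and variables do not carry over. Pictures are saved under pics/ and viewed, about 12 in all and at most 16, crops included, and the job is handed in when it is done.

Besides the shell and the picture viewer there is one more tool, called as a command line: name --argument value ..., lists and objects as JSON in quotes. carry_out: Moves the arm, as the interface text tells. Shift numbers are shares of 0.04 m and turn numbers shares of 4 degrees, none past 1 either way. Its arguments: {"type":"object","properties":{"commands":{"type":"array"},"grip_force":{"type":"number"}},"required":["commands"]}

```bash
ls; mkdir -p pics
cat > h.py <<'E'
import numpy as np, cv2, sys
from plant import telemetry, cams, r
from scipy.spatial.transform import Rotation as R
def snap(name, fn=None):
    s=telemetry.get_state(); c=cams.capture(name); f=c["frame"]; K=np.array(c["camera_matrix"])
    if "mount" in c:
        T=np.eye(4); T[:3,:3]=R.from_euler('xyz',s["eef_rot"],degrees=True).as_matrix(); T[:3,3]=s["tcp_pos"]
        W=T@np.array(c["mount"])
    else: W=np.linalg.inv(np.array(c["camera_from_world"]))
    if fn: cv2.imwrite(fn,cv2.cvtColor(f,cv2.COLOR_RGB2BGR))
    return f,K,W
def ray(u,v,z,K,W):
    d=W[:3,:3]@np.linalg.inv(K)@np.array([u,v,1.]); o=W[:3,3]
    return (o+d*(z-o[2])/d[2]).round(4)
def proj(p,K,W):
    q=np.linalg.inv(W)@np.append(p,1); q=K@q[:3]; return (q[:2]/q[2]).round(1)
E
python3 - <<'E'
from h import *
print(telemetry.get_state())
for n in ("side","top"):
    f,K,W=snap(n,f"pics/{n}0.png"); print(n,K.tolist(),W.round(3).tolist())
a=cv2.imread("pics/top0.png");b=cv2.imread("pics/side0.png")
E
```

```text
pics
{'time_s': 0.0, 'joints': array([ 8.51487408e+01,  2.05908581e+01,  6.34496949e-01, -1.92748180e-02,
       -7.01367096e+01, -1.65043694e+01]), 'qd': array([ 0.07004614, -0.06526015, -0.0493921 , -0.01187976, -0.00493227,
       -0.05419676]), 'joint_torque': array([-1.60184412e-03, -5.82725644e+01,  2.93060732e+01,  6.99739739e+00,
        6.95276249e-03, -1.65095321e-04]), 'tcp_pos': array([0.24569498, 0.62821211, 0.24763733]), 'eef_rot': array([ 1.79905616e+02, -9.06964512e-03, -2.13621850e+01]), 'contact_force': array([ 0.44062977,  0.24522721, -0.05003895]), 'moment': array([-0.0470273 ,  0.01618759,  0.01234538]), 'gripper_width': 0.08759523863372295}
side [[411.86470667241866, 0.0, 277.3662820528891], [0.0, 411.86470667241866, 210.52770269929687], [0.0, 0.0, 1.0]] [[0.94, -0.203, 0.275, 0.256], [-0.341, -0.598, 0.725, -0.777], [0.017, -0.775, -0.631, 0.76], [0.0, 0.0, 0.0, 1.0]]
top [[396.1784336234659, 0.0, 278.3972087409189], [0.0, 396.1784336234659, 214.066158649248], [0.0, 0.0, 1.0]] [[0.011, -0.987, 0.16, 0.372], [-1.0, -0.011, 0.003, -0.024], [-0.001, -0.161, -0.987, 1.101], [0.0, 0.0, 0.0, 1.0]]
```

View pics/top0.png

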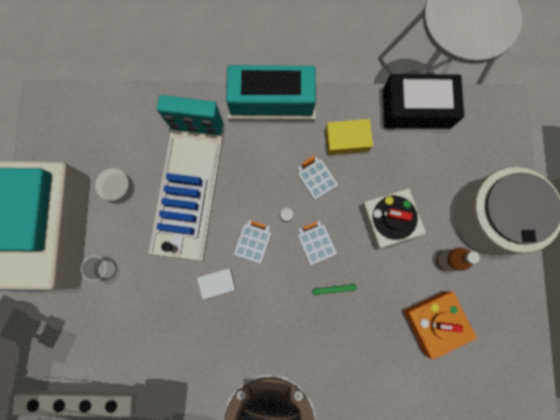

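View pics/side0.png

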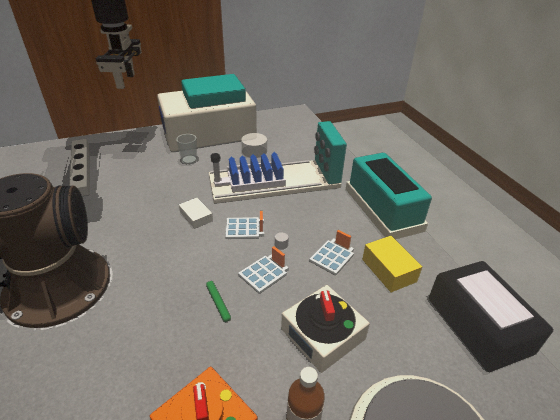

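The top view shows three carriers: (317,178), (253,241) and (317,243), with handle edges up. The rack has its post at (168,246) and the blower at (190,112). Candidates for the selector are the white box with the red bar at (398,215), and the orange look-alike at (445,326). I choose the white one. The teal devices at (271,90) and (25,210) are not the blower. Next I measure and check with one close crop.

Run:
```python
from h import *
f,K,W=snap("top")
hsv=cv2.cvtColor(f,cv2.COLOR_RGB2HSV)
def blobs(m,amin):
    n,l,s,c=cv2.connectedComponentsWithStats(m.astype(np.uint8))
    return [(i,s[i],c[i],l) for i in range(1,n) if s[i][4]>=amin]
H,S,V=cv2.split(hsv)
def rep(nm,m,z,amin,roi):
    x0,y0,x1,y1=roi; mm=np.zeros_like(m); mm[y0:y1,x0:x1]=m[y0:y1,x0:x1]
    for i,s,c,l in blobs(mm,amin):
        cnt=max(cv2.findContours((l==i).astype(np.uint8),0,2)[0],key=cv2.contourArea)
        rc=cv2.minAreaRect(cnt); bp=cv2.boxPoints(rc)
        P=np.array([ray(*p,z,K,W)[:2] for p in bp]); e=P[1]-P[0]; g=P[2]-P[1]
        print(nm,s[4],c.round(1),ray(*c,z,K,W),'rectc',ray(*rc[0],z,K,W)[:2],'sides',np.linalg.norm(e).round(3),np.degrees(np.arctan2(e[1],e[0])).round(1),np.linalg.norm(g).round(3),np.degrees(np.arctan2(g[1],g[0])).round(1))
rep('handle',(H<14)&(S>150)&(V>80),.045,10,(230,140,350,270))
rep('plate',(V>125),.01,200,(230,140,350,270))
rep('blue',(H>105)&(H<125)&(S>150),.082,30,(140,150,225,260))
rep('cap',(V<50),.122,20,(155,235,190,260))
rep('red',((H<8)|(H>172))&(S>150)&(V>80),.112,20,(360,185,430,250))
rep('disc',(V<60),.084,100,(360,185,430,250))
for n,(u,v) in dict(white=(377,213),yel=(389,201),gr=(407,204)).items(): print(n,ray(u,v,.084,K,W))
a=cv2.resize(f[150:275,140:430],None,fx=2.7,fy=2.7,interpolation=cv2.INTER_CUBIC)
cv2.imwrite("pics/crop1.png",cv2.cvtColor(a,cv2.COLOR_RGB2BGR))
```

```text
handle 27 [308.3 162. ] [ 0.6899 -0.1011  0.045 ] rectc [ 0.6912 -0.1012] sides 0.036 -56.7 0.01 -148.8
plate 14667 [288.2 206.9] [ 0.5697 -0.0472  0.01  ] rectc [ 0.5765 -0.0509] sides 0.342 -89.4 0.368 179.0
blue 205 [183.7 179.2] [0.6282 0.231  0.082 ] rectc [0.6281 0.2317] sides 0.017 -3.7 0.09 -96.7
blue 199 [181.6 191.3] [0.5954 0.2351 0.082 ] rectc [0.5951 0.2354] sides 0.016 -3.5 0.089 -96.6
blue 192 [179.3 203.6] [0.5624 0.2394 0.082 ] rectc [0.5623 0.2391] sides 0.015 -3.7 0.089 -96.6
blue 184 [177.3 216. ] [0.5294 0.243  0.082 ] rectc [0.5296 0.2435] sides 0.014 -4.8 0.091 -97.6
blue 168 [174.9 228.5] [0.4965 0.2476 0.082 ] rectc [0.4964 0.2472] sides 0.013 -4.5 0.09 -97.2
cap 61 [167.1 246.4] [0.447  0.2538 0.122 ] rectc [0.4479 0.2541] sides 0.025 -89.3 0.015 -176.9
red 136 [403.  215.1] [ 0.5332 -0.3353  0.112 ] rectc [ 0.5355 -0.3284] sides 0.023 -14.1 0.06 -102.2
disc 965 [394.9 220.3] [ 0.5237 -0.3226  0.084 ] rectc [ 0.5318 -0.3226] sides 0.108 -45.0 0.109 -136.5
white [ 0.5425 -0.2768  0.084 ]
yel [ 0.5747 -0.3091  0.084 ]
gr [ 0.5672 -0.3558  0.084 ]
```

View pics/crop1.png

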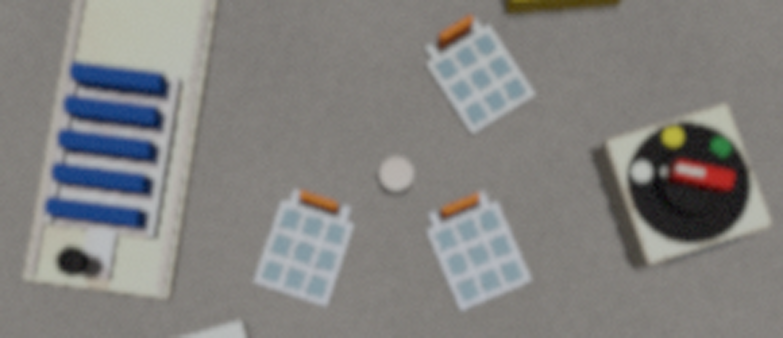

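The crop confirms the choice: the white box's red bar has its white stripe towards the white dot (about 78° yaw), centred near (0.533,-0.323). Three carriers are present. The rack axis is at about -7.2° yaw. Moving above the selector.

carry_out --commands '[0.3,-0.99,0,-0.84,-1,0.3,-0.99,0,-0.84,-1,0.3,-0.99,0,-0.84,-1,0.3,-0.99,0,-0.84,-1,0.3,-0.99,0,-0.84,-1,0.3,-0.99,0,-0.84,-1,0.3,-0.99,0,-0.84,-1,0.3,-0.99,0,-0.84,-1]' --grip_force 40

```text
time_s: 0.95
tcp_pos: [0.3419, 0.31, 0.2485]
eef_rot: [180.0, 0.0, -48.4]
contact_force: [0.8, 1.0, 0.7]
gripper_width: 0.0879
```

carry_out --commands '[0.3,-0.99,0,-0.84,-1,0.3,-0.99,0,-0.84,-1,0.3,-0.99,0,-0.84,-1,0.3,-0.99,0,-0.84,-1,0.3,-0.99,0,-0.84,-1,0.3,-0.99,0,-0.84,-1,0.3,-0.99,0,-0.84,-1,0.3,-0.99,0,-0.84,-1]'

```text
time_s: 1.75
tcp_pos: [0.4379, -0.0067, 0.2487]
eef_rot: [-180.0, 0.0, -75.2]
contact_force: [0.3, 0.2, 0.2]
gripper_width: 0.0875
```

carry_out --commands '[0.3,-0.99,0,-0.84,-1,0.3,-0.99,0,-0.84,-1,0.3,-0.99,0,-0.84,-1,0.3,-0.99,0,-0.84,-1,0.3,-0.99,0,-0.84,-1,0.3,-0.99,0,-0.84,-1,0.3,-0.99,0,-0.84,-1,0.3,-0.99,0,-0.84,-1]'

```text
time_s: 2.55
tcp_pos: [0.534, -0.3235, 0.2482]
eef_rot: [180.0, 0.0, -102.1]
contact_force: [0.9, 1.0, 0.8]
gripper_width: 0.0878
```

carry_out --commands '[0,0,0,0,-1,0,0,0,0,-1,0,0,0,0,-1]'

```text
time_s: 2.85
tcp_pos: [0.5335, -0.3213, 0.2483]
eef_rot: [180.0, 0.0, -102.0]
contact_force: [0.5, -1.1, 0.5]
gripper_width: 0.0879
```

Run:
```python
from h import *
s=telemetry.get_state(); print(s["time_s"],s["tcp_pos"],s["eef_rot"],s["joints"].round(1),s["contact_force"])
f,K,W=snap("wrist","pics/w1.png")
H,S,V=cv2.split(cv2.cvtColor(f,cv2.COLOR_RGB2HSV))
m=(((H<8)|(H>172))&(S>150)&(V>80)).astype(np.uint8)
c=max(cv2.findContours(m,0,2)[0],key=cv2.contourArea); rc=cv2.minAreaRect(c); print(rc)
for p in cv2.boxPoints(rc): print(p,ray(*p,.112,K,W))
print("tcp proj",proj(s["tcp_pos"]-np.array([0,0,.1]),K,W))
```

```text
2.85 [ 0.53350725 -0.32129832  0.24830717] [ 1.79965199e+02  1.33364818e-02 -1.01974531e+02] [-13.1  15.7  -6.3  -0.  -68.1   1.2] [ 0.51928468 -1.09544176  0.47542294]
((275.5, 191.5), (67.0, 21.0), 90.0)
[265. 158.] [ 0.5385 -0.3592  0.112 ]
[286. 158.] [ 0.522  -0.3557  0.112 ]
[286. 225.] [ 0.5336 -0.2997  0.112 ]
[265. 225.] [ 0.5511 -0.3035  0.112 ]
tcp proj [280.9 214.6]
```

View pics/w1.png

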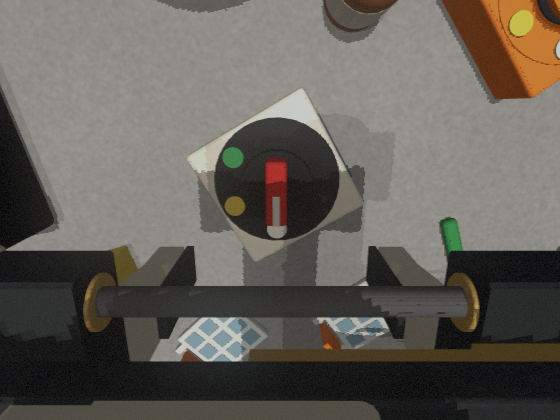

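The wrist view shows the bar vertical in the image, centred at (275,191), with its pointer at the bottom, so the yaw is right. Centre is about (0.536,-0.329). Next: shift, descend, close.

carry_out --commands '[0.06,-0.18,0,0,-1,0,0,-0.8,0,-1,0,0,-0.8,0,-1,0,0,-0.8,0,-1,0,0,-0.4,0,-1,0,0,-0.4,0,-1,0,0,0,0,-1,0,0,0,0,0.4]' --grip_force 40

```text
time_s: 3.7
tcp_pos: [0.5367, -0.3288, 0.1211]
eef_rot: [-180.0, -0.0, -101.9]
contact_force: [-0.2, -0.2, 0.6]
gripper_width: 0.0835
```

carry_out --commands '[0,0,0,0,1,0,0,0,0,1,0,0,0,0,1,0,0,0,0,1,0,0,0,0,1,0,0,0,0,1,0,0,0,0,1,0,0,0,0,1]'

```text
time_s: 4.5
tcp_pos: [0.5362, -0.329, 0.1205]
eef_rot: [180.0, 0.0, -102.0]
contact_force: [-0.1, 1.0, 0.6]
gripper_width: 0.0212
```

carry_out --commands '[0,0,0,0,1,0,0,0,0,1,0,0,-0.1,0,1,0,0,-0.1,0,1,0,0,-0.1,0,1,0,0,0,0,1]'

```text
time_s: 5.1
tcp_pos: [0.5362, -0.3291, 0.1092]
eef_rot: [-180.0, -0.0, -102.0]
contact_force: [-3.5, 2.2, 10.3]
gripper_width: 0.018
```

carry_out --commands '[0,0,-0.04,0,1,0,0,0,-0.5,1,0,0,0,-1,1,0,0,0,-1,1,0,0,0,-1,1]'

```text
time_s: 5.6
tcp_pos: [0.5361, -0.329, 0.108]
eef_rot: [-180.0, -0.0, -116.1]
contact_force: [-3.8, 3.3, 10.2]
gripper_width: 0.0178
```

carry_out --commands '[0,0,0,-1,1,0,0,0,-1,1,0,0,0,-1,1,0,0,0,-1,1,0,0,0,-1,1,0,0,0,-1,1,0,0,0,-1,1,0,0,0,-1,1]'

```text
time_s: 6.4
tcp_pos: [0.5358, -0.3288, 0.1079]
eef_rot: [180.0, -0.0, -148.1]
contact_force: [-4.1, 3.8, 10.6]
gripper_width: 0.0177
```

carry_out --commands '[0,0,0,-1,1,0,0,0,-1,1,0,0,0,-1,1,0,0,0,-0.5,1,0,0,0,0,1,0,0,0,0,1]'

```text
time_s: 7.0
tcp_pos: [0.5358, -0.3286, 0.1079]
eef_rot: [180.0, -0.0, -162.0]
contact_force: [-3.9, 4.4, 8.7]
gripper_width: 0.0177
```

Run:
```python
from h import *
s=telemetry.get_state(); print(s["tcp_pos"],s["eef_rot"],s["contact_force"],s["moment"])
```

```text
[ 0.53578974 -0.32861528  0.10785814] [ 1.79976244e+02 -2.42667199e-02 -1.61990784e+02] [-3.88639077  4.39733738  8.68590483] [ 1.75944841  1.45850643 -0.00679152]
```

Let the knob rise with the hand, then open and lift.

carry_out --commands '[0,0,0.1,0,1,0,0,0.1,0,1,0,0,0.1,0,1,0,0,0.03,0,1,0,0,0,0,-1,0,0,0,0,-1,0,0,0,0,-1,0,0,0,0,-1]'

```text
time_s: 7.8
tcp_pos: [0.5364, -0.3291, 0.1199]
eef_rot: [-180.0, -0.0, -162.0]
contact_force: [0.3, 0.1, 1.2]
gripper_width: 0.0439
```

carry_out --commands '[0,0,0.5,0,-1,0,0,1,0,-1,0,0,1,0,-1,0,0,0.7,0,-1,0,0,0,0,-1]'

```text
time_s: 8.3
tcp_pos: [0.5383, -0.3301, 0.2533]
eef_rot: [-179.7, 0.3, -162.0]
contact_force: [-0.2, 0.0, -0.4]
gripper_width: 0.0836
```

Run:
```python
from h import *
s=telemetry.get_state(); print(s["tcp_pos"],s["eef_rot"],s["contact_force"])
f,K,W=snap("wrist")
H,S,V=cv2.split(cv2.cvtColor(f,cv2.COLOR_RGB2HSV))
m=(((H<8)|(H>172))&(S>150)&(V>80)).astype(np.uint8)
c=max(cv2.findContours(m,0,2)[0],key=cv2.contourArea); rc=cv2.minAreaRect(c); print(rc)
P=np.array([ray(*p,.112,K,W) for p in cv2.boxPoints(rc)]);print(P,P.mean(0))
g,K,W=snap("top"); 
a=np.hstack([cv2.resize(f,(400,300)),cv2.resize(g[180:255,350:450],(400,300),interpolation=cv2.INTER_CUBIC)])
cv2.imwrite("pics/k2.png",a[:,:,::-1])
```

```text
[ 0.5382572  -0.33006355  0.2532906 ] [-179.68617518    0.34533705 -161.97197982] [-0.20893648  0.0436612  -0.39397548]
((285.0, 193.5), (65.0, 20.0), 90.0)
[[ 0.5092 -0.3448  0.112 ]
 [ 0.5041 -0.3292  0.112 ]
 [ 0.5578 -0.311   0.112 ]
 [ 0.5632 -0.3276  0.112 ]] [ 0.533575 -0.32815   0.112   ]
```

View pics/k2.png

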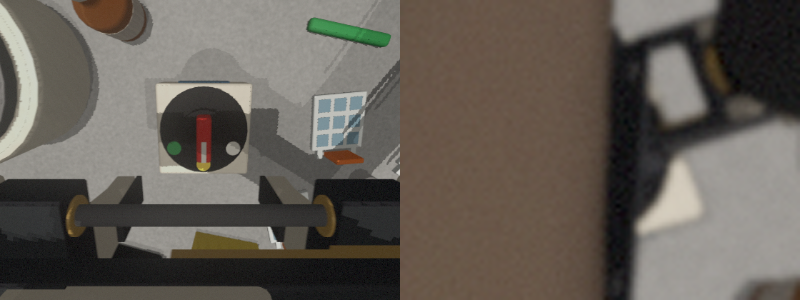

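The knob points at the yellow dot and is out (pixels (204,160) in the left half). Now I measure the carriers from the first top picture.

Run:
```python
from h import *
c=cams.capture("top");K=np.array(c["camera_matrix"]);W=np.linalg.inv(np.array(c["camera_from_world"]))
f=cv2.cvtColor(cv2.imread("pics/top0.png"),cv2.COLOR_BGR2RGB)
H,S,V=cv2.split(cv2.cvtColor(f,cv2.COLOR_RGB2HSV))
print([f[v,u].tolist() for u,v in ((253,241),(249,236),(285,240))])
r_,g_,b_=[f[:,:,i].astype(int) for i in range(3)]
for n,(u,v) in dict(A=(317,178),B=(253,241),C=(317,243)).items():
    m=np.zeros(V.shape,np.uint8); m[v-26:v+26,u-26:u+26]=((b_-r_>12)|(V>165))[v-26:v+26,u-26:u+26]
    m=cv2.morphologyEx(m,cv2.MORPH_CLOSE,np.ones((3,3)))
    q=max(cv2.findContours(m,0,2)[0],key=cv2.contourArea); rc=cv2.minAreaRect(q)
    P=np.array([ray(*p,.01,K,W)[:2] for p in cv2.boxPoints(rc)]); e=P[1]-P[0];g=P[2]-P[1]
    ho=np.zeros(V.shape,np.uint8); ho[v-30:v+10,u-26:u+26]=((H<16)&(S>130))[v-30:v+10,u-26:u+26]
    ys,xs=np.nonzero(ho); hp=ray(xs.mean(),ys.mean(),.045,K,W)
    ctr=ray(*rc[0],.01,K,W)
    print(n,'plate',ctr,'sides',[(np.linalg.norm(k).round(3),np.degrees(np.arctan2(k[1],k[0])).round(1)) for k in (e,g)],'handle',len(xs),hp,'dir',np.degrees(np.arctan2(*(hp-ctr)[:2][::-1])).round(1),np.linalg.norm((hp-ctr)[:2]).round(3))
print('weight',ray(287,214,.02,K,W), 'marker',ray(335,290,.01,K,W),'blower',ray(190,115,.1,K,W))
```

```text
[[135, 154, 161], [176, 180, 184], [130, 126, 123]]
A plate [ 0.6572 -0.1265  0.01  ] sides [(np.float64(0.076), np.float64(-55.0)), (np.float64(0.102), np.float64(-147.3))] handle 54 [ 0.6912 -0.1004  0.045 ] dir 37.5 0.043
B plate [0.4741 0.0497 0.01  ] sides [(np.float64(0.103), np.float64(-16.9)), (np.float64(0.078), np.float64(-107.9))] handle 45 [0.515  0.0348 0.045 ] dir -20.0 0.044
C plate [ 0.4724 -0.1243  0.01  ] sides [(np.float64(0.078), np.float64(-65.7)), (np.float64(0.102), np.float64(-156.8))] handle 41 [ 0.512  -0.1042  0.045 ] dir 26.9 0.044
weight [ 0.5478 -0.0439  0.02  ] marker [ 0.3425 -0.1755  0.01  ] blower [0.7998 0.2185 0.1   ]
```

carry_out --commands '[-0.04,0.65,0,0.97,-0.2,-0.04,0.65,0,0.97,-0.2,-0.04,0.65,0,0.97,-0.2,-0.04,0.65,0,0.97,-0.2,-0.04,0.65,0,0.97,-0.2,-0.04,0.65,0,0.97,-0.2,-0.04,0.65,0,0.97,-0.2,-0.04,0.65,0,0.97,-0.2]' --grip_force 25

```text
time_s: 9.25
tcp_pos: [0.5226, -0.12, 0.2466]
eef_rot: [179.9, -0.1, -130.8]
contact_force: [0.1, 0.2, 0.5]
gripper_width: 0.0528
```

carry_out --commands '[-0.04,0.65,0,0.97,-0.2,-0.04,0.65,0,0.97,-0.2,-0.04,0.65,0,0.97,-0.2,-0.04,0.65,0,0.97,-0.2,-0.04,0.65,-0.5,0.97,-0.2,-0.04,0.65,-0.5,0.97,-0.2,0,0,0,0,-0.2,0,0,0,0,-0.2]'

```text
time_s: 10.05
tcp_pos: [0.5131, 0.0352, 0.2067]
eef_rot: [179.9, -0.1, -107.6]
contact_force: [0.6, 0.0, 1.0]
gripper_width: 0.0526
```

```bash
cat > hn.py <<'E'
from h import *
s=telemetry.get_state(); print(s["time_s"],s["tcp_pos"].round(4),s["eef_rot"].round(1),s["gripper_width"].round(4))
f,K,W=snap("wrist",sys.argv[1])
H,S,V=cv2.split(cv2.cvtColor(f,cv2.COLOR_RGB2HSV))
m=((H<14)&(S>150)&(V>60)).astype(np.uint8)
for q in cv2.findContours(m,0,2)[0]:
    if cv2.contourArea(q)<80: continue
    rc=cv2.minAreaRect(q); P=np.array([ray(*p,.05,K,W)[:2] for p in cv2.boxPoints(rc)]); e=P[1]-P[0];g=P[2]-P[1]
    print('handle px',np.round(rc[0]),np.round(rc[1]),'xy',P.mean(0).round(4),[(np.linalg.norm(k).round(3),np.degrees(np.arctan2(k[1],k[0])).round(1)) for k in (e,g)])
E
python3 hn.py pics/hB.png
```

```text
Traceback (most recent call last):
  File "hn.py", line 2, in <module>
    s=telemetry.get_state(); print(s["time_s"],s["tcp_pos"].round(4),s["eef_rot"].round(1),s["gripper_width"].round(4))
                                                                                           ^^^^^^^^^^^^^^^^^^^^^^^^
AttributeError: 'float' object has no attribute 'round'
```

```bash
sed -i 's/,s\["gripper_width"\].round(4)//' hn.py; python3 hn.py pics/hB.png
```

```text
10.05 [0.5131 0.0352 0.2067] [ 1.799e+02 -1.000e-01 -1.076e+02]
handle px [276. 194.] [ 7. 49.] xy [0.5164 0.0338] [(np.float64(0.045), np.float64(-108.1)), (np.float64(0.006), np.float64(161.9))]
handle px [ 23. 106.] [54. 15.] xy [ 0.6926 -0.1016] [(np.float64(0.014), np.float64(-152.3)), (np.float64(0.039), np.float64(123.2))]
handle px [224.  31.] [54.  9.] xy [ 0.5148 -0.1044] [(np.float64(0.007), np.float64(-162.9)), (np.float64(0.039), np.float64(113.0))]
```

View pics/hB.png

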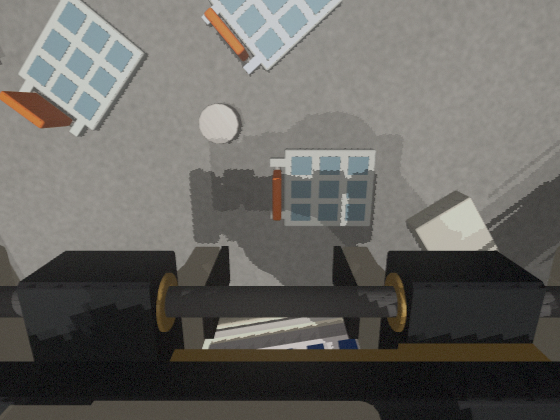

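The view shows carrier B's handle at (277,194), aligned with the jaws, with the weight clear at (218,124). Next: descend, grip, lift.

carry_out --commands '[0.08,-0.04,-0.8,0,-0.2,0,0,-0.8,0,-0.2,0,0,-0.8,0,-0.2,0,0,-0.8,0,-0.2,0,0,-0.6,0,-0.2,0,0,-0.3,0,-0.2,0,0,0,0,-0.2,0,0,0,0,1]'

```text
time_s: 10.9
tcp_pos: [0.5178, 0.0333, 0.045]
eef_rot: [-180.0, 0.0, -107.7]
contact_force: [-0.4, 0.7, -0.5]
gripper_width: 0.0487
```

carry_out --commands '[0,0,0,0,1,0,0,0,0,1,0,0,0,0,1,0,0,0,0,1,0,0,0,0,1,0,0,0,0,1,0,0,0,0,1,0,0,0,0,1]'

```text
time_s: 11.7
tcp_pos: [0.5171, 0.0334, 0.0443]
eef_rot: [-180.0, -0.0, -107.7]
contact_force: [-1.5, 0.7, 2.8]
gripper_width: 0.0083
```

carry_out --commands '[0,0,0.3,0,1,0,0,0.5,0,1,0,0,0.7,0,1,0,0,0.8,0,1,0,0,0.8,0,1,0,0,0.8,0,1,0,0,0.8,0,1,0,0,0.8,0,1]'

```text
time_s: 12.5
tcp_pos: [0.5164, 0.0332, 0.2661]
eef_rot: [180.0, 0.0, -107.7]
contact_force: [1.2, -0.1, -2.4]
gripper_width: 0.0079
```

carry_out --commands '[0.31,0.63,0,0.32,1,0.31,0.63,0,0.32,1,0.31,0.63,0,0.32,1,0.31,0.63,0,0.32,1,0.31,0.63,0,0.32,1,0.31,0.63,0,0.32,1,0.31,0.63,0,0.32,1,0.31,0.63,0,0.34,1]'

```text
time_s: 13.3
tcp_pos: [0.6162, 0.2358, 0.2645]
eef_rot: [180.0, -0.0, -97.3]
contact_force: [0.1, -0.4, -1.8]
gripper_width: 0.0083
```

carry_out --commands '[0,0,0,0,1,0,0,0,0,1,0,0,0,0,1,0,0,0,0,1,0,0,0,0,1,0,0,0,0,1,0,0,0,0,1,0,0,0,0,1]'

```text
time_s: 14.1
tcp_pos: [0.6162, 0.2349, 0.2643]
eef_rot: [-180.0, 0.0, -97.4]
contact_force: [0.3, -0.6, -1.6]
gripper_width: 0.0077
```

Run:
```python
from h import *
s=telemetry.get_state(); print(s["time_s"],s["tcp_pos"],s["eef_rot"],s["contact_force"])
f,K,W=snap("wrist"); g,K,W=snap("side")
a=np.hstack([cv2.resize(f,(400,300)),cv2.resize(g[60:210,180:380],(400,300),interpolation=cv2.INTER_CUBIC)])
cv2.imwrite("pics/p1.png",a[:,:,::-1])
```

```text
14.1 [0.6162197  0.23489511 0.26425802] [-1.79996463e+02  4.86005271e-03 -9.73649112e+01] [ 0.33241502 -0.6254672  -1.59870628]
```

View pics/p1.png

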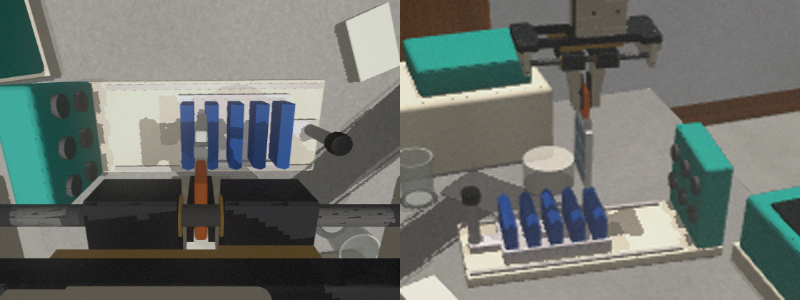

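The view shows the carrier hanging vertically over slot 4 (wrist (201,180), dividers at x = 187 and 211). I measure the dividers from this view.

Run:
```python
from h import *
f,K,W=snap("wrist"); print('cam',W[:3,3].round(3))
H,S,V=cv2.split(cv2.cvtColor(f,cv2.COLOR_RGB2HSV))
m=((H>105)&(H<125)&(S>130)).astype(np.uint8)
for q in cv2.findContours(m,0,2)[0]:
    if cv2.contourArea(q)<200: continue
    x,y,w,h=cv2.boundingRect(q)
    # slice near mid row: columns of extent
    print((x,y,w,h),'tl',ray(x,y,.084,K,W)[:2],'bl',ray(x,y+h,.084,K,W)[:2],'tr',ray(x+w,y,.084,K,W)[:2],'rc',[tuple(ray(*p,.08,K,W)[:2]) for p in cv2.boxPoints(cv2.minAreaRect(q))])
c=cv2.resize(f[100:300,180:420],None,fx=3.2,fy=3); cv2.imwrite("pics/p2.png",c[:,:,::-1])
```

```text
cam [0.607 0.159 0.4  ]
(255, 213, 17, 25) tl [0.6446 0.2558] bl [0.6486 0.2818] tr [0.6281 0.258 ] rc [(np.float64(0.6451), np.float64(0.2571)), (np.float64(0.6294), np.float64(0.2591)), (np.float64(0.6329), np.float64(0.2843)), (np.float64(0.6489), np.float64(0.2823))]
(291, 181, 14, 57) tl [0.6058 0.2286] bl [0.6128 0.2864] tr [0.5926 0.2303] rc [(np.float64(0.6128), np.float64(0.287)), (np.float64(0.6058), np.float64(0.2295)), (np.float64(0.5934), np.float64(0.2311)), (np.float64(0.5997), np.float64(0.2886))]
(288, 147, 18, 25) tl [0.6047 0.1964] bl [0.6076 0.2197] tr [0.5882 0.1986] rc [(np.float64(0.6047), np.float64(0.1969)), (np.float64(0.5889), np.float64(0.1989)), (np.float64(0.5914), np.float64(0.2216)), (np.float64(0.6075), np.float64(0.2195))]
(377, 146, 36, 91) tl [0.5231 0.2061] bl [0.5275 0.2964] tr [0.4901 0.2104] rc [(np.float64(0.529), np.float64(0.2941)), (np.float64(0.5159), np.float64(0.2048)), (np.float64(0.4889), np.float64(0.2111)), (np.float64(0.4999), np.float64(0.3011))]
(347, 146, 30, 91) tl [0.5506 0.2025] bl [0.5572 0.2926] tr [0.5231 0.2061] rc [(np.float64(0.5584), np.float64(0.2914)), (np.float64(0.5456), np.float64(0.202)), (np.float64(0.5222), np.float64(0.2067)), (np.float64(0.5331), np.float64(0.2967))]
(318, 146, 24, 91) tl [0.5772 0.1991] bl [0.5859 0.2888] tr [0.5552 0.2019] rc [(np.float64(0.5875), np.float64(0.2887)), (np.float64(0.5752), np.float64(0.199)), (np.float64(0.5552), np.float64(0.2024)), (np.float64(0.5659), np.float64(0.2924))]
```

View pics/p2.png

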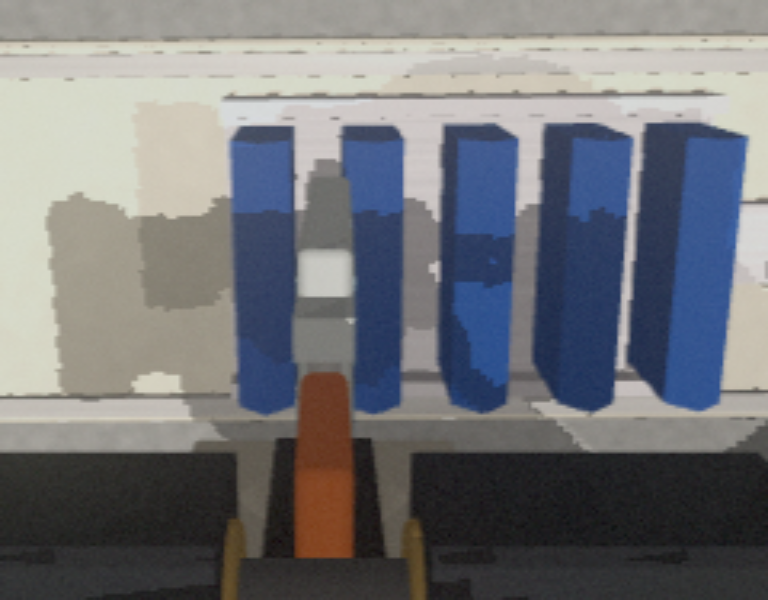

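carry_out --commands '[0.05,0.07,0,0,1,0,0,-0.5,0,1,0,0,-0.5,0,1,0,0,-0.5,0,1,0,0,-0.5,0,1,0,0,-0.2,0,1,0,0,-0.2,0,1,0,0,-0.05,0,1]'

```text
time_s: 15.05
tcp_pos: [0.6187, 0.2378, 0.1664]
eef_rot: [-180.0, -0.0, -97.3]
contact_force: [-0.1, -0.9, 2.0]
gripper_width: 0.0078
```

carry_out --commands '[0,0,0,0,1,0,0,0,0,1]'

```text
time_s: 15.25
tcp_pos: [0.6186, 0.2381, 0.1669]
eef_rot: [-180.0, 0.0, -97.4]
contact_force: [-0.2, 0.6, -2.3]
gripper_width: 0.008
```

carry_out --commands '[0,0,0,0,0.3,0,0,0,0,0.1,0,0,0,0,0.1,0,0,0,0,0.1,0,0,0.5,0,0.1,0,0,0.8,0,0.1,0,0,0.8,0,0.1,0,0,0.3,0,0.1]'

```text
time_s: 16.05
tcp_pos: [0.6195, 0.2383, 0.2662]
eef_rot: [-179.8, 0.2, -97.3]
contact_force: [0.7, 0.3, 0.8]
gripper_width: 0.0395
```

Run:
```python
from h import *
s=telemetry.get_state(); print(s["time_s"],s["tcp_pos"],s["eef_rot"],s["contact_force"])
f,K,W=snap("wrist"); g,K,W=snap("side")
a=np.hstack([cv2.resize(f,(400,300)),cv2.resize(g[60:210,180:380],(400,300),interpolation=cv2.INTER_CUBIC)])
cv2.imwrite("pics/p3.png",a[:,:,::-1])
```

```text
16.05 [0.61952851 0.23826727 0.26615966] [-1.79750424e+02  1.57820369e-01 -9.73365281e+01] [0.68730432 0.2921461  0.75055946]
```

View pics/p3.png

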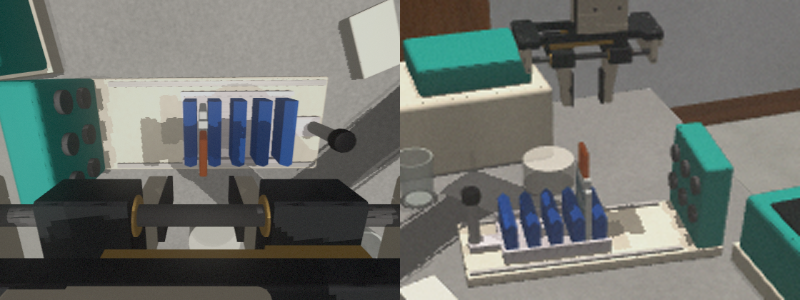

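The carrier is fully down in slot 4, handle up (wrist (203,150); side (585,180)). Next is carrier C.

carry_out --commands '[-0.26,-0.85,0,0.79,-0.1,-0.26,-0.85,0,0.79,-0.1,-0.26,-0.85,0,0.79,-0.1,-0.26,-0.85,0,0.79,-0.1,-0.26,-0.85,0,0.79,-0.1,-0.26,-0.85,0,0.79,-0.1,-0.26,-0.85,0,0.79,-0.1,-0.26,-0.85,-0.5,0.79,-0.1]'

```text
time_s: 16.95
tcp_pos: [0.5353, -0.0354, 0.243]
eef_rot: [-179.8, -0.0, -71.9]
contact_force: [0.8, -0.8, -0.2]
gripper_width: 0.0483
```

carry_out --commands '[-0.26,-0.85,-0.5,0.79,-0.1,-0.26,-0.85,-0.5,0.79,-0.1,0,0,0,0,-0.1,0,0,0,0,-0.1,0,0,0,0,-0.1]'

```text
time_s: 17.45
tcp_pos: [0.5146, -0.1018, 0.2021]
eef_rot: [180.0, -0.0, -65.8]
contact_force: [-0.1, -0.4, 1.0]
gripper_width: 0.0486
```

```bash
python3 hn.py pics/hC.png
```

```text
17.45 [ 0.5146 -0.1018  0.2021] [180.   -0.  -65.8]
handle px [282. 192.] [ 8. 44.] xy [ 0.5156 -0.1055] [(np.float64(0.04), np.float64(-65.9)), (np.float64(0.007), np.float64(-156.0))]
handle px [ 79. 109.] [52. 10.] xy [ 0.6951 -0.1009] [(np.float64(0.008), np.float64(-139.5)), (np.float64(0.039), np.float64(123.6))]
```

carry_out --commands '[0.03,-0.09,-0.75,0,-0.1,0,0,-0.8,0,-0.1,0,0,-0.8,0,-0.1,0,0,-0.8,0,-0.1,0,0,-0.5,0,-0.1,0,0,-0.3,0,-0.1,0,0,0,0,-0.1,0,0,0,0,1]'

```text
time_s: 18.3
tcp_pos: [0.5163, -0.1054, 0.0449]
eef_rot: [-179.9, -0.0, -65.7]
contact_force: [0.3, -0.1, 0.3]
gripper_width: 0.0444
```

carry_out --commands '[0,0,0,0,1,0,0,0,0,1,0,0,0,0,1,0,0,0,0,1,0,0,0,0,1,0,0,0,0,1,0,0,0,0,1,0,0,0,0,1]'

```text
time_s: 19.1
tcp_pos: [0.5156, -0.1058, 0.0445]
eef_rot: [-180.0, -0.0, -65.7]
contact_force: [-1.6, 0.1, 5.9]
gripper_width: 0.0078
```

carry_out --commands '[0,0,0.3,0,1,0,0,0.5,0,1,0,0,0.7,0,1,0,0,0.8,0,1,0,0,0.8,0,1,0,0,0.8,0,1,0,0,0.8,0,1,0,0,0.8,0,1]'

```text
time_s: 19.9
tcp_pos: [0.5148, -0.1058, 0.266]
eef_rot: [-180.0, 0.0, -65.8]
contact_force: [0.2, 0.1, -1.4]
gripper_width: 0.0077
```

carry_out --commands '[0,0.6,0,-0.7,1,0,0.9,0,-0.9,1,0,0.9,0,-0.9,1,0,0.9,0,-0.9,1,0,0.9,0,-0.9,1,0,0.9,0,-0.9,1,0,0.9,0,-0.9,1,0,0.9,0,-0.9,1]'

```text
time_s: 20.7
tcp_pos: [0.5149, 0.1716, 0.2647]
eef_rot: [180.0, 0.0, -93.9]
contact_force: [0.1, -1.0, -1.5]
gripper_width: 0.0079
```

carry_out --commands '[0.04,0.9,0,-0.9,1,0,0.6,0,0,1,0,0.4,0,0,1,0,0,0,0,1,0,0,0,0,1,0,0,0,0,1,0,0,0,0,1,0,0,0,0,1]'

```text
time_s: 21.5
tcp_pos: [0.5171, 0.2454, 0.2644]
eef_rot: [-180.0, 0.0, -97.4]
contact_force: [0.0, 0.6, -1.1]
gripper_width: 0.0075
```

carry_out --commands '[0,0,0,0,1,0,0,0,0,1,0,0,0,0,1]'

```text
time_s: 21.8
tcp_pos: [0.5171, 0.2461, 0.2642]
eef_rot: [-180.0, 0.0, -97.4]
contact_force: [0.8, 0.7, -1.2]
gripper_width: 0.0078
```

Run:
```python
from h import *
s=telemetry.get_state(); print(s["time_s"],s["tcp_pos"],s["eef_rot"],s["contact_force"])
f,K,W=snap("wrist"); g,K,W=snap("side")
a=np.hstack([cv2.resize(f,(400,300)),cv2.resize(g[60:210,180:380],(400,300),interpolation=cv2.INTER_CUBIC)])
cv2.imwrite("pics/p4.png",a[:,:,::-1])
```

```text
21.8 [0.51707691 0.24609219 0.26419178] [-1.79997889e+02  5.92153591e-04 -9.73655328e+01] [ 0.84813025  0.72333472 -1.21947867]
```

View pics/p4.png

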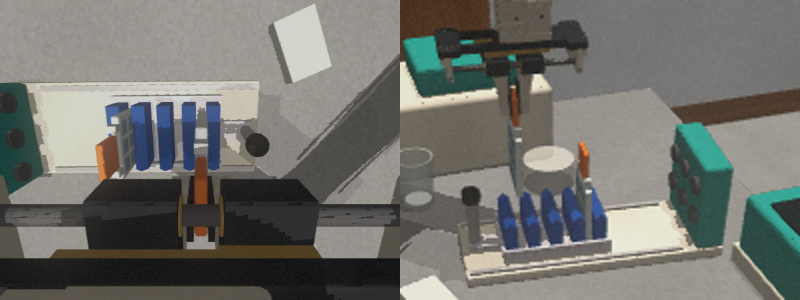

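The carrier hangs centred over slot 1 (wrist (201,165), between dividers 188 and 213). I lower and release it, then fold its handle towards the post to make room for the next one.

carry_out --commands '[0,0.11,0,0,1,0,0,-0.5,0,1,0,0,-0.5,0,1,0,0,-0.5,0,1,0,0,-0.5,0,1,0,0,-0.2,0,1,0,0,-0.2,0,1,0,0,-0.05,0,1]'

```text
time_s: 22.7
tcp_pos: [0.5175, 0.2508, 0.1665]
eef_rot: [-180.0, -0.0, -97.3]
contact_force: [-0.3, -1.6, 4.6]
gripper_width: 0.0074
```

carry_out --commands '[0,0,0,0,1,0,0,0,0,0.3,0,0,0,0,-0.36,0,0,0,0,-0.36,0,0,0,0,-0.36,0,0,0,0,-0.36,0,0,0,0,-0.36,0,0,0,0,-0.36]'

```text
time_s: 23.5
tcp_pos: [0.5171, 0.2506, 0.1661]
eef_rot: [180.0, -0.0, -97.4]
contact_force: [-0.2, 0.5, -0.2]
gripper_width: 0.0566
```

carry_out --commands '[-0.34,0.04,0,0,-0.36,-0.34,0.04,0,0,-0.36,-0.34,0.04,0,0,-0.36,-0.34,0.04,0,0,-0.36,0,0,0,0,-0.36,0,0,0.8,0,-0.36,0,0,0.8,0,-0.36,0,0,0.8,0,-0.36]'

```text
time_s: 24.3
tcp_pos: [0.4622, 0.2571, 0.2634]
eef_rot: [180.0, -0.0, -97.3]
contact_force: [-0.1, -0.2, 0.6]
gripper_width: 0.0598
```

Run:
```python
from h import *
s=telemetry.get_state(); print(s["time_s"],s["tcp_pos"],s["eef_rot"],s["contact_force"])
f,K,W=snap("wrist"); g,K,W=snap("side")
a=np.hstack([cv2.resize(f,(400,300)),cv2.resize(g[60:210,180:380],(400,300),interpolation=cv2.INTER_CUBIC)])
cv2.imwrite("pics/p5.png",a[:,:,::-1])
```

```text
24.3 [0.46223492 0.25705684 0.26339701] [ 1.79995266e+02 -1.58458367e-02 -9.73205325e+01] [-0.11863027 -0.24261222  0.64143371]
```

View pics/p5.png

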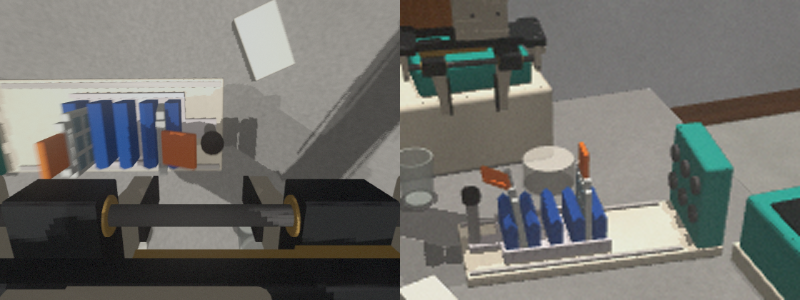

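Slot 1 is filled and its handle is folded towards the post (wrist (180,148)). Next is carrier A.

carry_out --commands '[0.53,-0.81,0,0.93,-0.1,0.53,-0.81,0,0.93,-0.1,0.53,-0.81,0,0.93,-0.1,0.53,-0.81,0,0.93,-0.1,0.53,-0.81,0,0.93,-0.1,0.53,-0.81,0,0.93,-0.1,0.53,-0.81,0,0.93,-0.1,0.53,-0.81,0,0.93,-0.1]'

```text
time_s: 25.2
tcp_pos: [0.6328, -0.0034, 0.2619]
eef_rot: [180.0, 0.0, -67.4]
contact_force: [0.2, 0.6, 0.7]
gripper_width: 0.0487
```

carry_out --commands '[0.53,-0.81,-0.5,0.93,-0.1,0.53,-0.81,-0.5,0.93,-0.1,0.53,-0.81,-0.5,0.93,-0.1,0,0,0,0,-0.1,0,0,0,0,-0.1,0,0,0,0,-0.1]'

```text
time_s: 25.8
tcp_pos: [0.6958, -0.0989, 0.2025]
eef_rot: [-180.0, -0.0, -56.4]
contact_force: [-0.1, -0.5, 1.1]
gripper_width: 0.0482
```

```bash
python3 hn.py pics/hA.png
```

```text
25.8 [ 0.6958 -0.0989  0.2025] [-180.    -0.   -56.4]
handle px [282. 192.] [ 8. 46.] xy [ 0.6975 -0.1022] [(np.float64(0.042), np.float64(-56.6)), (np.float64(0.007), np.float64(-146.3))]
```

carry_out --commands '[0.03,-0.08,-0.75,0,-0.1,0,0,-0.8,0,-0.1,0,0,-0.8,0,-0.1,0,0,-0.8,0,-0.1,0,0,-0.5,0,-0.1,0,0,-0.3,0,-0.1,0,0,0,0,-0.1,0,0,0,0,1]'

```text
time_s: 26.65
tcp_pos: [0.6979, -0.1021, 0.0456]
eef_rot: [-179.9, -0.1, -56.4]
contact_force: [-0.1, 0.1, 0.9]
gripper_width: 0.0442
```

carry_out --commands '[0,0,0,0,1,0,0,0,0,1,0,0,0,0,1,0,0,0,0,1,0,0,0,0,1,0,0,0,0,1,0,0,0,0,1,0,0,0,0,1]'

```text
time_s: 27.45
tcp_pos: [0.6972, -0.1027, 0.0444]
eef_rot: [-180.0, -0.0, -56.4]
contact_force: [-1.1, -0.0, 1.9]
gripper_width: 0.0078
```

carry_out --commands '[0,0,0.3,0,1,0,0,0.5,0,1,0,0,0.7,0,1,0,0,0.8,0,1,0,0,0.8,0,1,0,0,0.8,0,1,0,0,0.8,0,1,0,0,0.8,0,1]'

```text
time_s: 28.25
tcp_pos: [0.6965, -0.1025, 0.266]
eef_rot: [180.0, 0.0, -56.4]
contact_force: [0.7, -0.5, -1.7]
gripper_width: 0.0076
```

carry_out --commands '[-0.46,0.75,0,-0.93,1,-0.46,0.75,0,-0.93,1,-0.46,0.75,0,-0.93,1,-0.46,0.75,0,-0.93,1,-0.46,0.75,0,-0.93,1,-0.46,0.75,0,-0.93,1,-0.46,0.75,0,-0.93,1,-0.43,0.75,0,-0.93,1]'

```text
time_s: 29.05
tcp_pos: [0.5498, 0.1384, 0.2647]
eef_rot: [-180.0, 0.0, -86.4]
contact_force: [1.0, 0.6, -0.9]
gripper_width: 0.0077
```

carry_out --commands '[0,0.9,0,-0.93,1,0,0.9,0,-0.93,1,0,0.6,0,-0.93,1,0,0.3,0,0,1,0,0,0,0,1,0,0,0,0,1,0,0,0,0,1,0,0,0,0,1]'

```text
time_s: 29.85
tcp_pos: [0.5511, 0.2444, 0.2644]
eef_rot: [-180.0, 0.0, -97.4]
contact_force: [-0.9, 0.7, -1.0]
gripper_width: 0.0077
```

carry_out --commands '[0,0,0,0,1,0,0,0,0,1,0,0,0,0,1,0,0,0,0,1]'

```text
time_s: 30.25
tcp_pos: [0.5511, 0.2453, 0.2642]
eef_rot: [-180.0, 0.0, -97.4]
contact_force: [0.1, -0.4, -1.8]
gripper_width: 0.0078
```

Run:
```python
from h import *
s=telemetry.get_state(); print(s["time_s"],s["tcp_pos"],s["eef_rot"],s["contact_force"])
f,K,W=snap("wrist"); g,K,W=snap("side")
a=np.hstack([cv2.resize(f,(400,300)),cv2.resize(g[60:210,180:380],(400,300),interpolation=cv2.INTER_CUBIC)])
cv2.imwrite("pics/p6.png",a[:,:,::-1])
```

```text
30.25 [0.55108829 0.24529524 0.26417539] [-1.79999932e+02  8.40551531e-04 -9.73669191e+01] [ 0.07469289 -0.40782031 -1.82707949]
```

View pics/p6.png

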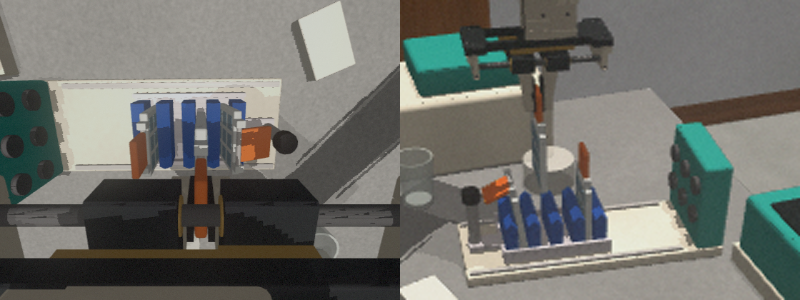

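The carrier hangs over slot 2 (wrist (201,165), between dividers 188 and 213); the slot 1 handle is folded away. Lower and release.

carry_out --commands '[0,0.03,0,0,1,0,0,-0.5,0,1,0,0,-0.5,0,1,0,0,-0.5,0,1,0,0,-0.5,0,1,0,0,-0.2,0,1,0,0,-0.2,0,1,0,0,-0.05,0,1]'

```text
time_s: 31.15
tcp_pos: [0.5516, 0.2466, 0.1666]
eef_rot: [-179.9, -0.0, -97.3]
contact_force: [-0.1, -1.6, 5.6]
gripper_width: 0.008
```

carry_out --commands '[0,0,0,0,1,0,0,0,0,0.4,0,0,0,0,0.4,0,0,0,0,0.4,0,0,0,0,0.4,0,0,0.5,0,0.4,0,0,1,0,0.4,0,0,1,0,0.4]'

```text
time_s: 31.95
tcp_pos: [0.5507, 0.2463, 0.2668]
eef_rot: [179.9, -0.1, -97.4]
contact_force: [1.1, -0.0, 0.5]
gripper_width: 0.0264
```

Run:
```python
from h import *
s=telemetry.get_state(); print(s["time_s"],s["tcp_pos"],s["eef_rot"],s["contact_force"])
f,K,W=snap("wrist"); g,K,W=snap("side")
a=np.hstack([cv2.resize(f,(400,300)),cv2.resize(g[60:210,180:380],(400,300),interpolation=cv2.INTER_CUBIC)])
cv2.imwrite("pics/p7.png",a[:,:,::-1])
```

```text
31.95 [0.55070755 0.24630537 0.2668466 ] [ 1.79936689e+02 -7.92346945e-02 -9.73550742e+01] [ 1.13588341 -0.00614547  0.53427109]
```

View pics/p7.png

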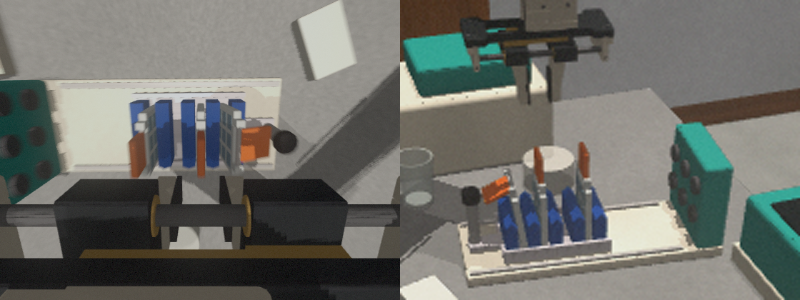

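All three carriers are down in slots 1, 2 and 4. Next I turn the tool a quarter, close it and go behind the post.

carry_out --commands '[-0.16,0.02,0,0.98,1,-0.16,0.02,0,0.98,1,-0.16,0.02,0,0.98,1,-0.16,0.02,0,0.98,1,-0.16,0.02,0,0.98,1,-0.16,0.02,0,0.98,1,-0.16,0.02,0,0.98,1,-0.16,0.02,0,0.98,1]'

```text
time_s: 32.85
tcp_pos: [0.4996, 0.253, 0.2661]
eef_rot: [-180.0, 0.0, -65.8]
contact_force: [-0.4, -0.1, -0.3]
gripper_width: 0.0005
```

carry_out --commands '[-0.16,0.02,0,0.98,1,-0.16,0.02,0,0.98,1,-0.16,0.02,0,0.98,1,-0.16,0.02,0,0.98,1,-0.16,0.02,0,0.98,1,-0.16,0.02,0,0.98,1,-0.16,0.02,0,0.98,1,-0.16,0.02,0,0.98,1]'

```text
time_s: 33.65
tcp_pos: [0.4484, 0.2594, 0.2661]
eef_rot: [-180.0, 0.0, -34.5]
contact_force: [-0.1, -0.1, 0.3]
gripper_width: 0.0003
```

carry_out --commands '[-0.16,0.02,0,0.98,1,-0.16,0.02,0,0.98,1,-0.16,0.02,0,0.98,1,-0.16,0.02,0,0.98,1,-0.16,0.02,0,0.98,1,-0.16,0.02,0,0.98,1,-0.16,0.02,0,0.98,1,0,0,0,0,1]'

```text
time_s: 34.45
tcp_pos: [0.4034, 0.265, 0.2663]
eef_rot: [-180.0, -0.0, -7.1]
contact_force: [-1.1, 0.1, 0.9]
gripper_width: 0.0005
```

Run:
```python
from h import *
s=telemetry.get_state(); print(s["time_s"],s["tcp_pos"],s["eef_rot"],s["gripper_width"],s["joints"].round(0))
f,K,W=snap("wrist"); print(proj(np.array([.449,.2594,.122]),K,W))
cv2.imwrite("pics/p8.png",f[:,:,::-1])
H,S,V=cv2.split(cv2.cvtColor(f,cv2.COLOR_RGB2HSV))
u,v=proj(np.array([.449,.2594,.122]),K,W).astype(int)
m=np.zeros(V.shape,np.uint8); a,b=max(v-45,0),max(u-45,0); m[a:v+45,b:u+45]=(V<45)[a:v+45,b:u+45]
for q in cv2.findContours(m,0,2)[0]:
    if cv2.contourArea(q)>150: c,rr=cv2.minEnclosingCircle(q); print(c,rr,ray(*c,.122,K,W),cv2.boundingRect(q))
```

```text
34.45 [0.40337505 0.26504899 0.26630653] [-1.79966259e+02 -6.63112330e-03 -7.10975171e+00] 0.0004942691812881544 [ 57.   1. -21.  -0. -67.  26.]
[281.6 145.5]
```

View pics/p8.png

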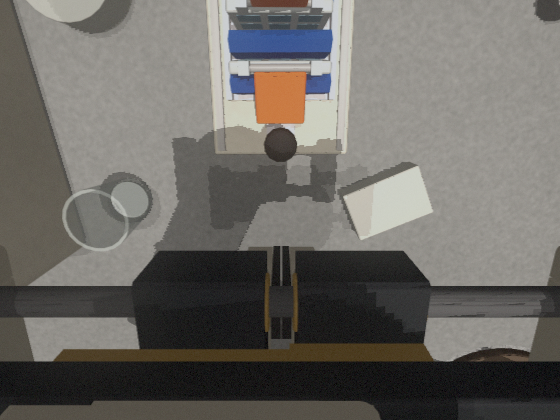

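The cap is at (281,145), just as predicted. Descend behind it and push.

carry_out --commands '[0,0,-0.75,0,1,0,0,-0.75,0,1,0,0,-0.75,0,1,0,0,-0.75,0,1,0,0,-0.5,0,1,0,0,-0.2,0,1,0,0,0,0,1,0,0,0,0,1]'

```text
time_s: 35.3
tcp_pos: [0.4045, 0.2655, 0.119]
eef_rot: [-180.0, -0.0, -7.2]
contact_force: [0.2, 0.1, 0.2]
gripper_width: 0.0004
```

carry_out --commands '[0.2,-0.025,0,0,1,0.2,-0.025,0,0,1,0.2,-0.025,0,0,1,0.2,-0.025,0,0,1]'

```text
time_s: 35.7
tcp_pos: [0.4365, 0.2614, 0.1187]
eef_rot: [-179.9, 0.0, -7.2]
contact_force: [-4.1, 3.5, 4.1]
gripper_width: 0.0003
```

carry_out --commands '[0.25,-0.031,0,0,1,0.25,-0.031,0,0,1,0.25,-0.031,0,0,1,0.25,-0.031,0,0,1,0.25,-0.031,0,0,1,0,0,0,0,1]'

```text
time_s: 36.3
tcp_pos: [0.4874, 0.2549, 0.1184]
eef_rot: [-180.0, -0.0, -7.3]
contact_force: [0.1, -0.4, 0.9]
gripper_width: 0.0005
```

carry_out --commands '[0.15,-0.019,0,0,1,0.1,-0.012,0,0,1,0.05,-0.006,0,0,1]'

```text
time_s: 36.6
tcp_pos: [0.4978, 0.2532, 0.1181]
eef_rot: [180.0, 0.0, -7.2]
contact_force: [-4.5, 1.3, 3.0]
gripper_width: 0.0004
```

carry_out --commands '[0.05,-0.006,0,0,1,0.05,-0.006,0,0,1]'

```text
time_s: 36.8
tcp_pos: [0.5017, 0.2527, 0.1181]
eef_rot: [180.0, 0.0, -7.2]
contact_force: [-4.0, 1.1, 2.4]
gripper_width: 0.0006
```

carry_out --commands '[0.05,-0.006,0,0,1,0.05,-0.006,0,0,1]'

```text
time_s: 37.0
tcp_pos: [0.5034, 0.2523, 0.1179]
eef_rot: [179.9, 0.2, -7.2]
contact_force: [-25.7, 8.1, 16.5]
gripper_width: 0.0003
```

carry_out --commands '[0,0,0,0,1,-0.15,0.02,0,0,1,-0.5,0.06,0,0,1,0,0,0.6,0,1,0,0,1,0,1,0,0,1,0,1,0,0,0.9,0,1,0,0,0,0,-1]'

```text
time_s: 37.8
tcp_pos: [0.4826, 0.2569, 0.264]
eef_rot: [-179.6, -0.4, -7.2]
contact_force: [-0.1, -1.0, -0.4]
gripper_width: 0.0045
```

carry_out --commands '[0.08,-0.97,0,0.42,-1,0.08,-0.97,0,0.42,-1,0.08,-0.97,0,0.42,-1,0.08,-0.97,0,0.42,-1,0.08,-0.97,0,0.42,-1,0.08,-0.97,0,0.42,-1,0.08,-0.97,0,0.42,-1,0.08,-0.97,0,0.42,-1]'

```text
time_s: 38.6
tcp_pos: [0.5056, -0.0568, 0.2581]
eef_rot: [180.0, -0.0, 6.3]
contact_force: [0.9, 0.5, -0.1]
gripper_width: 0.0668
```

carry_out --commands '[0.08,-0.97,0,0.42,-1,0.08,-0.97,0,0.42,-1,0.08,-0.97,0,0.42,-1,0.08,-0.97,0,0.42,-1,0.08,-0.97,0,0.42,-1,0.08,-0.97,0,0.42,-1,0.08,-0.97,0,0.42,-1,0,0,0,0,-1]'

```text
time_s: 39.4
tcp_pos: [0.5276, -0.3308, 0.2567]
eef_rot: [180.0, 0.1, 17.8]
contact_force: [0.1, 0.3, -0.8]
gripper_width: 0.0874
```

Run:
```python
from h import *
s=telemetry.get_state(); print(s["time_s"],s["tcp_pos"],s["eef_rot"],s["gripper_width"])
f,K,W=snap("wrist")
H,S,V=cv2.split(cv2.cvtColor(f,cv2.COLOR_RGB2HSV))
m=(((H<8)|(H>172))&(S>150)&(V>80)).astype(np.uint8)
for c in cv2.findContours(m,0,2)[0]:
    if cv2.contourArea(c)<200: continue
    rc=cv2.minAreaRect(c); print(rc); P=np.array([ray(*p,.112,K,W) for p in cv2.boxPoints(rc)]);e=P[1]-P[0];print(P.mean(0),np.degrees(np.arctan2(e[1],e[0])))
f1=cv2.resize(f,(400,300))
g,K,W=snap("side")
a=np.hstack([f1,cv2.resize(g[90:240,180:380],(400,300),interpolation=cv2.INTER_CUBIC)])
cv2.imwrite("pics/p9.png",a[:,:,::-1])
```

```text
39.4 [ 0.52756399 -0.33075354  0.25672896] [1.79965360e+02 1.00025110e-01 1.78430249e+01] 0.08737103424687899
((280.0, 185.5), (65.0, 20.0), 90.0)
[ 0.53815 -0.3262   0.112  ] -72.3348137984208
```

View pics/p9.png

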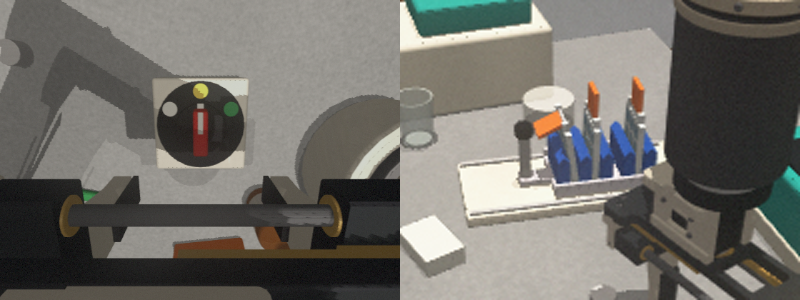

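The rack is home with all three carriers standing. The knob is at yellow (wrist (201,128)), aligned with the jaws. Grip and push down.

carry_out --commands '[0.21,0.07,0,0,-1,0,0,-0.8,0,-1,0,0,-0.8,0,-1,0,0,-0.8,0,-1,0,0,-0.6,0,-1,0,0,-0.4,0,-1,0,0,0,0,-1,0,0,0,0,1]' --grip_force 40

```text
time_s: 40.3
tcp_pos: [0.5371, -0.3229, 0.1228]
eef_rot: [180.0, -0.0, 18.1]
contact_force: [0.0, -0.4, 2.0]
gripper_width: 0.0834
```

carry_out --commands '[0,0,0,0,1,0,0,0,0,1,0,0,0,0,1,0,0,0,0,1,0,0,0,0,1,0,0,0,0,1,0,0,0,0,1,0,0,0,0,1]'

```text
time_s: 41.1
tcp_pos: [0.5369, -0.3247, 0.1225]
eef_rot: [179.9, -0.0, 18.0]
contact_force: [2.6, -16.2, -7.5]
gripper_width: 0.0208
```

carry_out --commands '[0,0,0,0,1,0,0,0,0,1,0,0,-0.1,0,1,0,0,-0.1,0,1,0,0,-0.1,0,1,0,0,-0.02,0,1,0,0,0,0,1]'

```text
time_s: 41.8
tcp_pos: [0.5375, -0.3263, 0.1116]
eef_rot: [179.7, -0.1, 18.0]
contact_force: [-1.5, -10.2, 9.1]
gripper_width: 0.018
```

carry_out --commands '[-0.02,-0.08,-0.04,0,1,0,-0.02,-0.03,0,1,0,0,0,0,1]'

```text
time_s: 42.1
tcp_pos: [0.5374, -0.3277, 0.1091]
eef_rot: [179.9, -0.2, 18.0]
contact_force: [0.5, 5.1, 14.1]
gripper_width: 0.0174
```

carry_out --commands '[0,0.02,0,-0.5,1,0,0,0,-1,1,0,0,0,-1,1,0,0,0,-1,1,0,0,0,-1,1,0,0,0,-1,1,0,0,0,-1,1,0,0,0,-1,1]'

```text
time_s: 42.9
tcp_pos: [0.5375, -0.328, 0.1091]
eef_rot: [179.9, -0.3, -12.1]
contact_force: [0.7, -2.1, 10.4]
gripper_width: 0.0179
```

carry_out --commands '[0,0,0,-1,1,0,0,0,-1,1,0,0,0,-1,1,0,0,0,-1,1,0,0,0,-1,1,0,0,0,-1,1,0,0,0,-1,1,0,0,0,-0.5,1]'

```text
time_s: 43.7
tcp_pos: [0.5373, -0.3286, 0.1091]
eef_rot: [-180.0, -0.3, -42.1]
contact_force: [-0.5, -3.9, 9.0]
gripper_width: 0.0174
```

carry_out --commands '[0,0,0,0,1,0,0,0,0,1]'

```text
time_s: 43.9
tcp_pos: [0.5373, -0.3286, 0.1091]
eef_rot: [-180.0, -0.3, -42.0]
contact_force: [-0.1, -4.6, 10.5]
gripper_width: 0.0176
```

carry_out --commands '[0,0,0.1,0,1,0,0,0.1,0,1,0,0,0.1,0,1,0,0,0.03,0,1,0,0,0,0,-1,0,0,0,0,-1,0,0,0,0,-1,0,0,0,0,-1]'

```text
time_s: 44.7
tcp_pos: [0.5352, -0.3266, 0.1193]
eef_rot: [180.0, 0.0, -42.0]
contact_force: [-0.2, -0.1, -0.7]
gripper_width: 0.0438
```

carry_out --commands '[0,0,0,0,-1,0,0,0.5,0,-1,0,0,1,0,-1,0,0,1,0,-1,0,0,0.7,0,-1,0,0,0,0,-1,0,0,0,0,-1]'

```text
time_s: 45.4
tcp_pos: [0.5356, -0.3266, 0.2482]
eef_rot: [-179.9, -0.1, -42.0]
contact_force: [0.3, -0.1, -1.1]
gripper_width: 0.0874
```

Run:
```python
from h import *
s=telemetry.get_state(); print(s["time_s"],s["tcp_pos"],s["eef_rot"],s["contact_force"])
f,K,W=snap("wrist")
H,S,V=cv2.split(cv2.cvtColor(f,cv2.COLOR_RGB2HSV))
m=(((H<8)|(H>172))&(S>150)&(V>80)).astype(np.uint8)
for c in cv2.findContours(m,0,2)[0]:
    if cv2.contourArea(c)<200: continue
    rc=cv2.minAreaRect(c); print(rc); P=np.array([ray(*p,.112,K,W) for p in cv2.boxPoints(rc)]);e=P[1]-P[0];print(P.mean(0),np.degrees(np.arctan2(e[1],e[0])))
g,K2,W2=snap("top")
a=np.hstack([cv2.resize(f,(400,300)),cv2.resize(g[100:265,140:360],(400,300),interpolation=cv2.INTER_CUBIC)])
cv2.imwrite("pics/p10.png",a[:,:,::-1])
```

```text
45.4 [ 0.53558461 -0.3266448   0.24822371] [-1.79945636e+02 -5.55791116e-02 -4.19998756e+01] [ 0.26564071 -0.1220075  -1.14315815]
((282.4999694824219, 196.49996948242188), (20.999996185302734, 66.99998474121094), 0.0)
[ 0.537975 -0.32965   0.112   ] -42.467684482615184
```

View pics/p10.png

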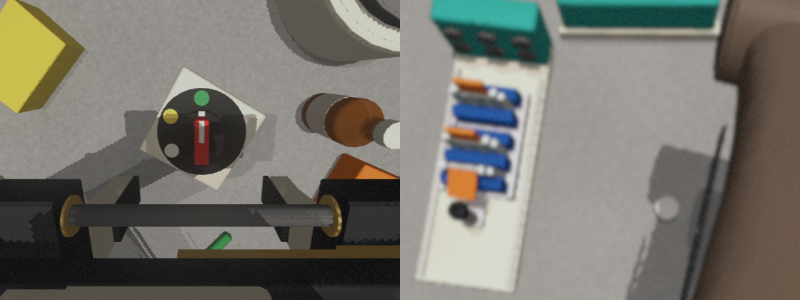

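The selector points at green (wrist (201,125)). Its bar measures 67x21 px, the same as at the start from the same height, so it is out. The rack is home and the gripper is clear. Handing in.

```bash
python3 -c "
from plant import r
print(r.close_job())"
```

```text
the job is handed in; nothing more can be done
None
```

The job is done and handed in at about 45 s on the robot's clock. No verdict came back, so what follows rests on my own checks.

- **Selector to load:** I pushed the knob in, turned it 60° clockwise to yellow and let it spring out. The wrist picture showed the pointer at the yellow dot.
- **Carriers:** Three were present and now stand in slots 1, 2 and 4, handle edge up and fully down. I folded the slot 1 handle towards the post to make room for the gripper.
- **Rack:** I pushed it to the end stop, where the force rose to about 26 N after roughly 80 mm of travel. The last pictures show it home with all three carriers standing.
- **Selector to run:** I turned it 60° further to green. The last wrist picture shows it at the green dot, and the bar looks the same size as at the start, so I take it to be sprung out.

At hand-in the gripper was open, about 13 cm above the knob and touching nothing. No bystander I could see in the pictures looked moved, but I did not measure them at the end.

My estimates of the knob's centre differed by 2 to 4 mm between views. Together with the tool not yet having settled, that put the second grip a few mm off centre, with about 16 N sideways, which I corrected before turning.

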